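# Load the bench kiln through its spring flap

### The job

Load the little drying kiln: set the beech block flat on the kiln's carriage, which waits on the infeed board, then use the push stick to push the carriage in through the spring flap, gently, until the catch at the back clicks and holds it, and draw the stick out so that the flap shuts behind it. Lay the push stick back flat on the bench, and leave the other things where they are.

Things in the scene. Friction and masses are not known exactly. Their poses are not given: they have to be found in the camera images.
- kiln: The kiln, fixed to the bench: plywood box 246 mm long, 135 wide, 121 high, glazed roof with a round lamp housing 40 mm high. Origin: on the bench top under the middle of the doorway's outer face; x points level into the kiln (the way to push), y to the left of that, z up. Box from x = 0 to 246 mm; in front of it an infeed board, x = -165 to 0, 135 wide.
- door_sill (a point): Middle of the doorway's outer face, on the floor. Floor and infeed board are one level, 12 mm above the bench. Two straight guide strips, tops 22 mm above the bench, 83 mm apart, lead from the infeed's outer end to the back. The doorway is 83 mm wide and 60 mm high up to the flap's pin, 12 mm deep; the wall above it is solid.
- flap (a joint): Sheet-metal flap in the doorway, 79 mm wide, 60 high, hung from a pin 75 mm above the bench at kiln x = 5 mm. Opens inwards only: 0 = shut, 1.5 rad = level. A spring shuts it: about 1 N at its lower edge when shut, 2 N wide open. It is polished, rides on what stands under it and falls shut once that is 60 mm inside or back out.
- carriage: Loose aluminium carriage (tray), 110 mm long (x), 80 wide (y), about 0.28 kg, on the infeed between the guides (1.5 mm play each side). Origin: centre of its underside; x points to its front, into the kiln. Slatted deck 8 mm above the underside, 95 x 68 mm, x = -50 to 45 mm; rim 14 mm high at front and sides; at the back an upright push plate, x = -55 to -50 mm, 38 mm high.
- push_plate (a point): Middle of the outer (rear) face of the carriage's push plate, 55 mm behind the carriage's origin, 19 mm above its underside: where to push.
- catch (a joint): Sprung roller inside, 0 = out, + (m) = pressed. The carriage's side presses it 3-4 mm over the last 60 mm (2-4 N more push); then it drops into a notch: home. The catch is adjustable, its place unknown beforehand: carriage origin at kiln x = 113 to 153 mm when home. Just past home is a rubber buffer, 8 N per mm, solid after 4 mm.
- beech_blank: The beech block to be dried: 50 mm (x) by 60 mm (y) by 34 mm (z), with pencil lines crossing on it, lying flat on the bench; 75 g or so. Origin: centre of its underside. (A longer, flatter pine offcut, 52x92x20 mm, also lies about: not that one.)
- push_stick: The push stick, wooden, 270 mm long, 0.12 kg, lying on the bench on its lower edge. Origin: centre of its underside; x points to its tip, z up. Handle from x = -135 to -45 mm, 22 mm thick (y), 32 mm high; from there to the tip 18 mm thick, 22 mm high, with a small notch in the end.
- stick_tip (a point): Middle of the front end of the push stick, 135 mm ahead of its origin, 11 mm above its underside.
- stick_grip (a point): Point inside the stick's handle where it can be held, 85 mm behind its origin, 16 mm above its underside: pinch across the 22 mm.
- pine_offcut: Bystander: the pine offcut, 52x92x20 mm. Origin: centre of its underside.
- tape: Bystander: a tape measure, 62x69x35 mm. Origin: centre of its underside.
- glue: Bystander: a standing glue bottle, 45x62x178 mm. Origin: centre of its underside.
Things that resemble listed ones, but are neither listed nor needed, are in the scene too. What is shaped like the beech_blank but blue is not meant.

How it is judged (in metres and radians):
On the way, in this order (a step that is already met when the one before it is completed fails the run):
1. the beech block stands flat on the carriage, let go, the carriage still on the infeed (x of beech_blank in the frame of carriage between -0.03 and 0.03 m and y of beech_blank in the frame of carriage between -0.014 and 0.014 m and z of beech_blank in the frame of carriage between 0.004 and 0.012 m and angle between beech_blank's own z axis and vertical below 0.12 rad and x of carriage in the frame of kiln below -0.04 m and contact force between the fingers and beech_blank below 0.05 N), for 0.2 s.
2. the stick pushes the carriage through the open flap (value of joint flap above 0.3 rad and x of carriage in the frame of kiln above 0 m and contact force between push_stick and carriage above 0.2 N), for 0.02 s.
3. the carriage is home, with the catch in its notch (x of carriage in the frame of kiln above 0.108 m and value of joint catch below 0.0015 m), for 0.2 s.
At the end, for the whole second after the job is handed in: Carriage home (origin over 108 mm inside the door), catch roller within 1.5 mm of fully out, beech block flat on the deck within 30 mm along and 14 mm across of its middle, flap shut within 0.06 rad, push stick flat on the bench (tip centre under 18 mm, grip point under 22 mm up), all at rest (all of step 3 and x of beech_blank in the frame of carriage between -0.03 and 0.03 m and y of beech_blank in the frame of carriage between -0.014 and 0.014 m and z of beech_blank in the frame of carriage between 0.004 and 0.012 m and angle between beech_blank's own z axis and vertical below 0.12 rad and value of joint flap below 0.06 rad and height (world z) of stick_tip below 0.018 m and height (world z) of stick_grip below 0.022 m and linear speed of carriage below 0.01 m/s and linear speed of push_stick below 0.02 m/s); the robot touches nothing.
It fails at once if the stick pushes the carriage with more than 22 N (rammed) (contact force between push_stick and carriage above 22 N).
It fails at once if a bystander (pine offcut, tape measure, glue bottle) is moved by more than 20 mm (distance of any of pine_offcut, tape, glue from where it was at the start of the episode above 0.02 m).
It also fails if it takes over 64 s, if anything falls off the work surface, if the arm or the gripper's body presses on something with over 40 N, if the wrist force passes 120 N, or if a joint passes its speed limit or range.

### The arm

A 7-joint arm with a two-finger parallel gripper is mounted at the origin on a cart in front of the work surface, level with it; the furniture and walls round the work are solid. World frame = base frame: x ahead of the robot, y to its left, z up, the work surface at z = 0. Lengths are in m, angles in degrees, forces in N, time in s.
With the tool pointing down it reaches from about 0.425 to 0.875 m from the base axis. Payload 4.7 kg.
Tool frame: the origin (TCP) lies at the very end of the fingers, on their centre line; the grasp point (between the pads) lies 19 mm behind it; z points along the fingers, y is the line along which they close (so a half turn about z gives the same grasp; the last joint's range is limited). The gripper opens to 87 mm and grips with 3 to 60 N. Pads are 19 mm wide; open, the fingers measure 117 mm over their backs; the gripper's body (75 mm by 190 mm) begins 51 mm behind the grasp point.
Start: joints at [-73.963, 18.392, -4.016, 83.108, 1.295, 78.541, -3.26], TCP at [0.171, 0.627, 0.223] pointing down, gripper open.
Joint ranges: [-163.93, 163.93], [-17.29, 119.83], [-79.2, 71.16], [3.27, 140.29], [-89.18, 269.18], [5.43, 117.66], [-154.24, 154.24]. Speed limits (degrees/s): [147.25, 147.25, 180, 180, 180, 180, 180].

### API

Orientations are given as [roll, pitch, yaw] about the fixed x, y, z axes, in that order (R = Rz(yaw) Ry(pitch) Rx(roll)).
In Python, from cell import get_obs, read_camera, sign_off, silhouettes gives the robot as it stands.
- The arm moves only by the tool play_rows, never from a script. Its argument "steps" is a list that holds one entry, the list of rows, each a list of 7 numbers: the shift along the tool's x, y, z in m, then the turn, a rotation vector about the tool's x, y, z in rad, then the finger opening in m, from 0 to 0.087. A call has 1 to 12 rows; each row shifts and turns the commanded pose from where the row before left it, along the tool's axes as they then stand; what a row does not reach is not made up. A row lasts 1/10 s, in which the tool goes at most 50 mm and 8.59 degrees, less where a joint would pass 70% of its speed; a pose out of reach is approached as far as the arm can. A call is refused whole if a number of a shift passes 0.05 or a number of a turn 0.15, either way. A call with a gripper value outside its range is refused whole. The fingers move at their own pace and stop on an object; "force" is the grip in N (left out, the last holds). Time passes only in rows, so rows that do not move let the fingers close. It gives the time, the measured TCP pose, the force, the opening and the grip force at its end, in the units of the state.
- get_obs(): the state, without advancing time (a new reading comes with each control period).
- read_camera(name): name is "scene" or "top"; returns a dict with "frame" (480x640x3 uint8, red, green, blue), "intrinsics" (3x3 intrinsics, pixels), "k1" (the pictures are not rectified: a ray, as slopes to the right and down, at radius r is drawn at 1 + k1 r^2 times it, then the intrinsics apply), "view" (4x4, takes a point from world to camera coordinates). Camera axes: x right, y up, looking along -z (the intrinsics and any distortion apply to the point x, -y, -z); pixel columns grow to the right and rows downward; lengths in m; the calibration is good to about 2 mm. A picture is of the moment at which its call begins. There is no depth.
- sign_off(): hands the job in; it is judged then, once.
Trained networks look in the newest picture that a camera, given by its name, has taken for a name from the list of things; names that differ only in an ending like _2 or _b are one class to them, and where a whole thing is asked for, a point or a joint stands for the part that bears it (a point fixed in the world has none). Each returns a list of dicts, best first, with "p" (0 to 1); they miss things now and then, are a little off and sometimes report something else, mostly with a low value. They report only what shows in the picture. A call takes as long as a camera call. They do not tell look-alikes from the thing itself.
- silhouettes(camera, name): "pixels" (480x640 bool, what is visible of it) and "extent" ([left, top, right, bottom] in pixels, round what is visible of it).
The state is a dict: "time_s": time; "qpos": joint angles; "joint_velocities": joint speeds; "effort": joint torques, N m; "tool_pos": TCP position; "tool_rot": TCP orientation; "force": force on the tool from outside, world axes, zero at the start; "wrist_torque": the same for the moment, N m; "grip_width": finger opening in m; "grasp_force": force on a finger pad.
Only numpy, scipy, OpenCV 4.12 (cv2) and the standard library are available. Lean on these libraries where they do the work, as an engineer would, in place of code of your own. Each camera call takes 0.05 s, during which the arm holds its last target. There are 200 camera calls.

## Working session

There is one attempt and no reset: what is moved stays moved. The work goes in short steps, Python scripts to look and compute and a tool call to move; the robot and the scene stay as the last step left them, time stands still between calls to the robot, and variables do not carry over. Pictures are saved under pics/ and viewed, at most 10 in all, crops included, and the job is handed in when it is done.

Besides the shell and the picture viewer there is one more tool, called after "Request:" by a JSON object that holds its "op" and its "data". play_rows: Moves the arm, as the interface text tells. Its arguments: {"type":"object","properties":{"steps":{"type":"array","items":{"type":"array","items":{"type":"array","items":{"type":"number"}}}},"force":{"type":"number"}},"required":["steps"]}

```bash
mkdir -p pics; cat > h.py <<'E'
import numpy as np, cv2
from cell import get_obs, read_camera, sign_off, silhouettes
def save(n,im): cv2.imwrite('pics/'+n+'.png', im[:,:,::-1])
E
python3 - <<'E'
from h import *
o=get_obs(); print({k:np.round(v,3).tolist() for k,v in o.items()})
for c in ['scene','top']:
    r=read_camera(c); save(c+'0',r['frame']); print(c,r['intrinsics'],r['k1'],np.round(r['view'],4).tolist())
    np.savez(c+'.npz',K=r['intrinsics'],k1=r['k1'],V=r['view'])
    for n in ['kiln','carriage','beech_blank','push_stick','pine_offcut','tape','glue']:
        for d in silhouettes(c,n): print(c,n,round(d['p'],2),np.round(d['extent']).tolist(),int(d['pixels'].sum()))
E
```

```text
{'time_s': 0.0, 'qpos': [-73.964, 18.441, -4.015, 83.173, 1.294, 78.541, -3.26], 'joint_velocities': [-0.113, -0.033, 0.089, -0.138, -0.023, -0.018, 0.01], 'effort': [-0.001, -49.129, -0.404, -31.252, -0.064, 0.044, 0.0], 'tool_pos': [0.171, 0.627, 0.221], 'tool_rot': [-179.89, 0.005, 164.774], 'force': [0.031, 0.125, 0.499], 'wrist_torque': [0.033, 0.025, 0.005], 'grasp_force': 0.0, 'grip_width': 0.087}
scene [[572.29071027   0.         315.15460236]
 [  0.         572.29071027 237.03098535]
 [  0.           0.           1.        ]] 0.048153465554765074 [[0.5475, -0.8367, 0.0102, -0.3033], [0.3827, 0.2612, 0.8862, -0.2626], [-0.7441, -0.4813, 0.4633, -0.9894], [0.0, 0.0, 0.0, 1.0]]
scene kiln 0.58 [293.0, 214.0, 489.0, 304.0] 9324
scene kiln 0.46 [346.0, 301.0, 390.0, 329.0] 1008
scene carriage 0.81 [305.0, 235.0, 360.0, 266.0] 995
scene beech_blank 0.91 [206.0, 225.0, 239.0, 246.0] 512
scene beech_blank 0.79 [167.0, 245.0, 192.0, 270.0] 422
scene beech_blank 0.45 [294.0, 213.0, 485.0, 307.0] 9459
scene push_stick 0.87 [158.0, 194.0, 224.0, 238.0] 816
scene pine_offcut 0.64 [278.0,
[... 321 characters left out ...]
, -0.0233, 0.1728, -0.5484], [-0.1724, 0.0182, 0.9849, -1.3579], [0.0, 0.0, 0.0, 1.0]]
top kiln 0.84 [290.0, 187.0, 465.0, 279.0] 7806
top kiln 0.6 [232.0, 181.0, 263.0, 219.0] 722
top kiln 0.3 [143.0, 201.0, 160.0, 299.0] 872
top carriage 0.91 [300.0, 226.0, 348.0, 261.0] 1231
top carriage 0.58 [446.0, 273.0, 479.0, 297.0] 664
top beech_blank 0.83 [192.0, 314.0, 219.0, 344.0] 530
top beech_blank 0.76 [196.0, 258.0, 223.0, 283.0] 479
top push_stick 0.93 [143.0, 199.0, 163.0, 305.0] 840
top pine_offcut 0.69 [444.0, 270.0, 477.0, 298.0] 704
top pine_offcut 0.67 [303.0, 228.0, 346.0, 263.0] 1279
top pine_offcut 0.61 [234.0, 178.0, 267.0, 217.0] 723
top glue 0.78 [445.0, 272.0, 476.0, 299.0] 685
```

View pics/top0.png

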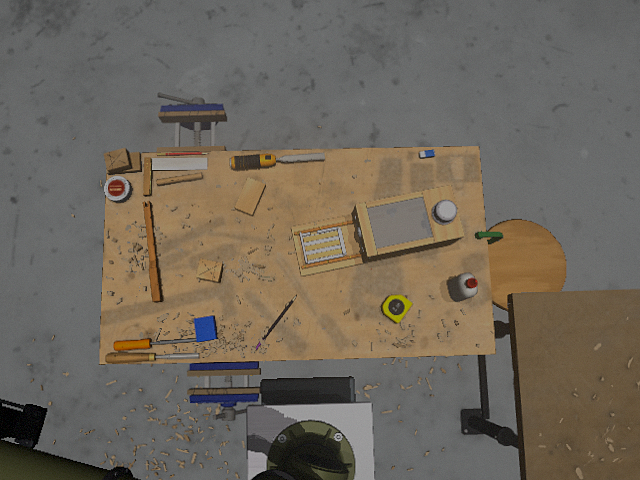

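View pics/scene0.png

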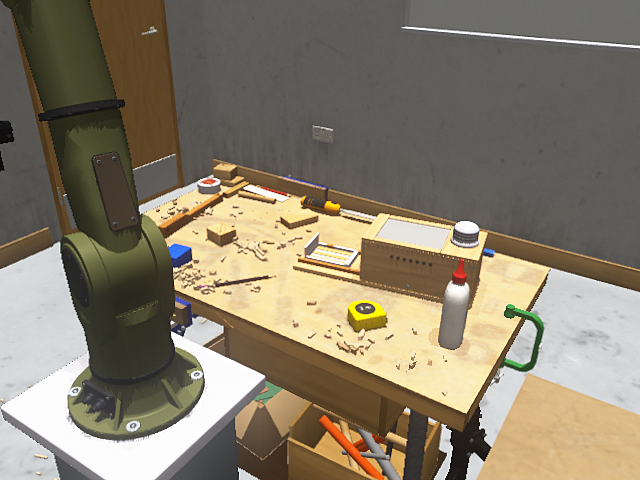

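The top picture shows the kiln at (400,225) with its infeed and carriage at (323,245). The stick is at (152,250), the pine offcut at (250,196), the tape at (396,307) and the glue at (467,286). There are three block candidates: (209,271), beech-coloured with pencil lines; (205,328), blue; and (118,160), a wooden block in the corner. The one at (209,271) fits by colour, size and crossing lines, and I'll check that in one enlarged crop.

```bash
cat >> h.py <<'E'
def cal(c):
    d=np.load(''+c+'.npz'); return d['K'],float(d['k1']),d['V']
def p2w(c,uv,z):
    K,k1,V=cal(c); uv=np.atleast_2d(np.array(uv,float))
    xd=(uv-[K[0,2],K[1,2]])/[K[0,0],K[1,1]]
    x=xd.copy()
    for _ in range(20): x=xd/(1+k1*(x**2).sum(1,keepdims=True))
    d=np.c_[x[:,0],-x[:,1],-np.ones(len(x))]@V[:3,:3]   # R^T d
    C=-V[:3,:3].T@V[:3,3]; z=np.broadcast_to(z,len(d))
    return C+d*((z-C[2])/d[:,2])[:,None]
def w2p(c,P):
    K,k1,V=cal(c); q=np.atleast_2d(P)@V[:3,:3].T+V[:3,3]
    x=np.c_[q[:,0],-q[:,1]]/-q[:,2:]; x=x*(1+k1*(x**2).sum(1,keepdims=True))
    return x*[K[0,0],K[1,1]]+[K[0,2],K[1,2]]
E
python3 - <<'E'
from h import *
t=cv2.imread('pics/top0.png')
a=cv2.resize(t[130:350,95:265],None,fx=3,fy=2.7*10/9,interpolation=cv2.INTER_CUBIC)
a=cv2.resize(t[140:350,95:245],(428,600),interpolation=cv2.INTER_CUBIC)
b=cv2.resize(t[180:285,285:470],(370*1,210),interpolation=cv2.INTER_CUBIC)
im=np.zeros((600,800,3),np.uint8); im[:,:428]=a; im[:210,430:]=b
s=cv2.imread('pics/scene0.png'); im[220:520,430:800]=cv2.resize(s[205:275,150:236],(370,300),interpolation=cv2.INTER_CUBIC)
cv2.imwrite('pics/crop.png',im)
for n,z in [('beech_blank',.034),('push_stick',.025),('pine_offcut',.02),('carriage',.02)]:
    for d in silhouettes('top',n):
        cs=max(cv2.findContours(d['pixels'].astype(np.uint8),0,2)[0],key=cv2.contourArea).reshape(-1,2)
        w=p2w('top',cs,z)[:,:2]; r=cv2.minAreaRect((w*1000).astype(np.float32)); print(n,round(d['p'],2),np.round(cs.mean(0)),np.round(r[0],1),np.round(r[1],1),round(r[2],1))
E
```

```text
beech_blank 0.83 [206. 328.] [346.  259.9] [61.7 55.9] 8.6
beech_blank 0.76 [210. 271.] [494.7 248.2] [62.5 52.5] 79.2
push_stick 0.93 [152. 246.] [549.2 403.1] [266.6  27.5] 8.2
pine_offcut 0.69 [463. 285.] [ 437.1 -404.7] [67.8 82.2] 16.3
pine_offcut 0.67 [323. 244.] [555.5 -43.8] [ 84.2 111.1] 10.0
pine_offcut 0.61 [251. 196.] [690.3 145.3] [57.6 95.8] 65.1
carriage 0.91 [323. 244.] [554.3 -43.9] [ 81.7 109.8] 10.2
carriage 0.58 [463. 287.] [ 435.9 -402.4] [63.7 82.1] 16.3
```

View pics/crop.png

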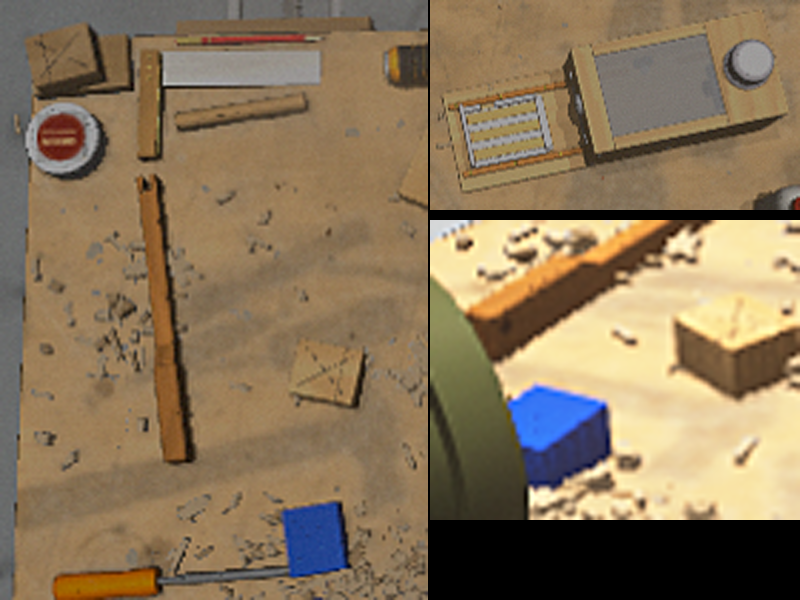

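The crop confirms it: (209,271) is beech-coloured with crossing pencil lines. The corner block sits up against another piece, and the third block is blue. The stick's notch end is at the top of the picture (+x) and its handle is at the bottom. Next I'll fit the poses.

```bash
cat >> h.py <<'E'
from scipy.optimize import minimize
def box(x0,x1,y0,y1,z0,z1): return np.array([[x,y,z] for x in (x0,x1) for y in (y0,y1) for z in (z0,z1)])/1000.
PARTS={'kiln':[box(0,246,-67.5,67.5,0,121),box(-165,0,-67.5,67.5,0,12)],
'carriage':[box(-55,55,-40,40,0,14),box(-55,-50,-40,40,0,38)],
'beech_blank':[box(-25,25,-30,30,0,34)],
'push_stick':[box(-135,-45,-11,11,0,32),box(-45,135,-9,9,0,22)]}
def place(P,q,z0=0):
    c,s=np.cos(q[2]),np.sin(q[2]); return P@np.array([[c,s,0],[-s,c,0],[0,0,1]])+[q[0],q[1],z0]
def render(c,n,q,z0=0):
    m=np.zeros((480,640),np.uint8)
    for P in PARTS[n]:
        h=cv2.convexHull(w2p(c,place(P,q,z0)).astype(np.float32))
        m1=np.zeros((960,1280),np.uint8); cv2.fillPoly(m1,[np.round((h*2+.5)*16).astype(np.int32)],255,shift=4)
        m=np.maximum(m,cv2.resize(m1,(640,480),interpolation=cv2.INTER_AREA))
    return m/255.
def fit(n,masks,q0,z0=0):
    B=lambda m: cv2.GaussianBlur(m.astype(np.float32),(0,0),1)
    T={c:B(m) for c,m in masks.items()}
    f=lambda v: sum(np.abs(B(render(c,n,v*S,z0))-t).sum() for c,t in T.items())
    S=np.array([.01,.01,.03])
    r=minimize(f,np.array(q0)/S,method='Nelder-Mead',options=dict(xatol=.01,fatol=.5,initial_simplex=np.array(q0)/S+np.vstack([np.zeros(3),np.eye(3)])))
    return r.x*S, r.fun/sum(t.sum() for t in T.values())
def pick(c,n,xyz,tol=35):
    u=w2p(c,xyz)[0]; best=None
    for d in silhouettes(c,n):
        y,x=np.nonzero(d['pixels']); e=np.hypot(x.mean()-u[0],y.mean()-u[1])
        if e<tol and (best is None or e<best[0]): best=(e,d['pixels'])
    return None if best is None else best[1]
E
python3 - <<'E'
from h import *
R=np.radians
Q={'kiln':([.57,-.12,R(-80)],(.58,-.18,.06),0),'carriage':([.554,-.044,R(-80)],(.554,-.044,.02),.012),'beech_blank':([.495,.248,R(-11)],(.495,.248,.017),0),'push_stick':([.549,.403,R(8)],(.549,.403,.01),0)}
M={n:{c:pick(c,n,np.array(v[1])) for c in('top','scene')} for n,v in Q.items()}
for n in Q:
    print(n,[c for c in M[n] if M[n][c] is not None])
    for c in M[n]:
        if n=='kiln' and M['carriage'][c] is not None and M[n][c] is not None: M[n][c]=M[n][c]|M['carriage'][c]
    for cs in (['top'],['scene'],['top','scene']):
        m={c:M[n][c] for c in cs if M[n][c] is not None}
        if m:
            q,e=fit(n,m,Q[n][0],Q[n][2]); print(cs,np.round(q[:2],4),round(np.degrees(q[2]),2),round(e,3))
            if n=='kiln': K=q
            if n=='carriage':
                d=q[:2]-K[:2];c,s=np.cos(K[2]),np.sin(K[2]);print('  in kiln',c*d[0]+s*d[1],-s*d[0]+c*d[1])
E
```

```text
kiln ['top', 'scene']
['top'] [ 0.573  -0.1341] -79.14 0.046
['scene'] [ 0.5748 -0.1346] -78.05 0.12
['top', 'scene'] [ 0.5729 -0.1345] -78.82 0.087
carriage ['top', 'scene']
['top'] [ 0.5544 -0.0433] -79.8 0.091
  in kiln -0.09306508561939957 -0.0005117853094553891
['scene'] [ 0.5597 -0.0442] -77.52 0.185
  in kiln -0.09116149391939586 0.004532522553772308
['top', 'scene'] [ 0.5557 -0.0453] -78.9 0.155
  in kiln -0.09088228857720641 0.00038740356085975244
beech_blank ['top', 'scene']
['top'] [0.4961 0.2497] -9.34 0.119
['scene'] [0.4959 0.2498] -9.57 0.136
['top', 'scene'] [0.4973 0.2525] -9.63 0.129
push_stick ['top', 'scene']
['top'] [0.5514 0.4035] 7.96 0.235
['scene'] [0.5607 0.4095] 9.25 0.107
['top', 'scene'] [0.5519 0.4062] 7.82 0.212
```

Request:
{"op": "play_rows", "data": {"steps": [[[-0.0332, -0.0249, 0.0083, 0, 0, -0.0083, 0.087], [-0.0332, -0.0249, 0.0083, 0, 0, -0.0083, 0.087], [-0.0332, -0.0249, 0.0083, 0, 0, -0.0083, 0.087], [-0.0332, -0.0249, 0.0083, 0, 0, -0.0083, 0.087], [-0.0332, -0.0249, 0.0083, 0, 0, -0.0083, 0.087], [-0.0332, -0.0249, 0.0083, 0, 0, -0.0083, 0.087], [-0.0332, -0.0249, 0.0083, 0, 0, -0.0083, 0.087], [-0.0332, -0.0249, 0.0083, 0, 0, -0.0083, 0.087], [-0.0332, -0.0249, 0.0083, 0, 0, -0.0083, 0.087], [-0.0332, -0.0249, 0.0083, 0, 0, -0.0083, 0.087], [-0.0332, -0.0249, 0.0083, 0, 0, -0.0083, 0.087], [-0.0332, -0.0249, 0.0083, 0, 0, -0.0083, 0.087]]], "force": 20}}

```text
time_s: 2.6
tool_pos: [0.4952, 0.2475, 0.123]
tool_rot: [180.0, 0.0, 170.5]
force: [0.6, 0.7, -0.3]
grip_width: 0.087
grasp_force: 0.0
```

Request:
{"op": "play_rows", "data": {"steps": [[[-0.0005, 0.003, 0.028, 0, 0, 0, 0.087], [0, 0, 0.028, 0, 0, 0, 0.087], [0, 0, 0.028, 0, 0, 0, 0.087], [0, 0, 0.028, 0, 0, 0, 0.087], [0, 0, 0, 0, 0, 0, 0.087], [0, 0, 0, 0, 0, 0, 0.05], [0, 0, 0, 0, 0, 0, 0.05], [0, 0, 0, 0, 0, 0, 0.05], [0, 0, 0, 0, 0, 0, 0.05], [0, 0, 0, 0, 0, 0, 0.05]]]}}

```text
time_s: 3.6
tool_pos: [0.4959, 0.252, 0.0122]
tool_rot: [179.9, 0.1, 170.5]
force: [-0.4, -0.2, 4.8]
grip_width: 0.0604
grasp_force: 19.8
```

```bash
cat >> h.py <<'E'
def plan(cur,cyaw,tgt,tyaw,n):
    """rows: shift in the tool frame (pointing down) as it stands at each row's start; turn about tool z"""
    d=(np.array(tgt)-cur)/n; t=(tyaw-cyaw)/n
    for i in range(n):
        a=np.radians(cyaw+i*t); c,s=np.cos(a),np.sin(a)
        print([round(v,4) for v in (c*d[0]+s*d[1], s*d[0]-c*d[1], -d[2], 0,0,-np.radians(t))])
E
python3 -c "
from h import *
plan([.4962,.251,.0722],170.5,[.555,-.044,.1122],100.9,9)"
```

```text
[np.float64(-0.0119), np.float64(-0.0312), np.float64(-0.0044), 0, 0, np.float64(0.135)]
[np.float64(-0.016), np.float64(-0.0294), np.float64(-0.0044), 0, 0, np.float64(0.135)]
[np.float64(-0.0198), np.float64(-0.027), np.float64(-0.0044), 0, 0, np.float64(0.135)]
[np.float64(-0.0232), np.float64(-0.0241), np.float64(-0.0044), 0, 0, np.float64(0.135)]
[np.float64(-0.0262), np.float64(-0.0207), np.float64(-0.0044), 0, 0, np.float64(0.135)]
[np.float64(-0.0288), np.float64(-0.017), np.float64(-0.0044), 0, 0, np.float64(0.135)]
[np.float64(-0.0308), np.float64(-0.013), np.float64(-0.0044), 0, 0, np.float64(0.135)]
[np.float64(-0.0323), np.float64(-0.0087), np.float64(-0.0044), 0, 0, np.float64(0.135)]
[np.float64(-0.0331), np.float64(-0.0043), np.float64(-0.0044), 0, 0, np.float64(0.135)]
```

Request:
{"op": "play_rows", "data": {"steps": [[[0, 0, -0.03, 0, 0, 0, 0.05], [0, 0, -0.03, 0, 0, 0, 0.05], [-0.0119, -0.0312, -0.0044, 0, 0, 0.135, 0.05], [-0.016, -0.0294, -0.0044, 0, 0, 0.135, 0.05], [-0.0198, -0.027, -0.0044, 0, 0, 0.135, 0.05], [-0.0232, -0.0241, -0.0044, 0, 0, 0.135, 0.05], [-0.0262, -0.0207, -0.0044, 0, 0, 0.135, 0.05], [-0.0288, -0.017, -0.0044, 0, 0, 0.135, 0.05], [-0.0308, -0.013, -0.0044, 0, 0, 0.135, 0.05], [-0.0323, -0.0087, -0.0044, 0, 0, 0.135, 0.05], [-0.0331, -0.0043, -0.0044, 0, 0, 0.135, 0.05], [0, 0, 0, 0, 0, 0, 0.05]]]}}

```text
time_s: 4.8
tool_pos: [0.5546, -0.0499, 0.1117]
tool_rot: [179.9, 0.2, 100.3]
force: [-0.0, -0.2, 0.0]
grip_width: 0.0602
grasp_force: 19.8
```

```bash
python3 - <<'E'
from h import *
r=read_camera('top'); s=read_camera('scene'); o=get_obs(); print(o['tool_pos'],o['tool_rot'],o['grip_width'])
im=np.hstack([cv2.resize(r['frame'][195:295,270:400],(400,308),interpolation=cv2.INTER_CUBIC),cv2.resize(s['frame'][150:290,270:450],(400,308),interpolation=cv2.INTER_CUBIC)])
save('held',im)
E
```

```text
[ 0.55377051 -0.04415855  0.11065247] [ 1.79989931e+02 -1.95437960e-02  1.00793649e+02] 0.06026057634526899
```

View pics/held.png

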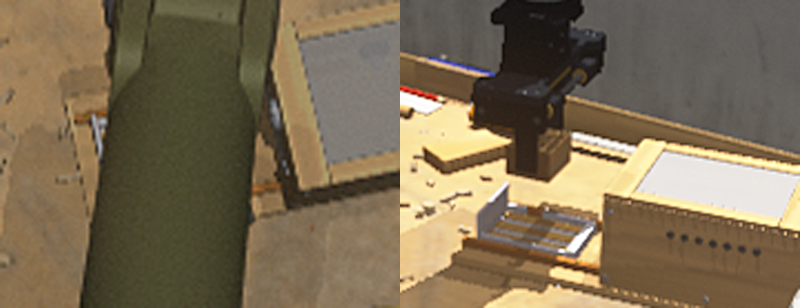

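The right half shows the block gripped and level at (540,150), squarely above the empty deck at (535,230). The arm hides the top view. Lowering it now.

Request:
{"op": "play_rows", "data": {"steps": [[[0, 0.001, 0.022, 0, 0, 0, 0.05], [0, 0, 0.022, 0, 0, 0, 0.05], [0, 0, 0.022, 0, 0, 0, 0.05], [0, 0, 0.01, 0, 0, 0, 0.05], [0, 0, 0, 0, 0, 0, 0.05], [0, 0, 0.001, 0, 0, 0, 0.05], [0, 0, 0.0005, 0, 0, 0, 0.05], [0, 0, 0, 0, 0, 0, 0.05]]]}}

```text
time_s: 5.7
tool_pos: [0.5554, -0.0432, 0.0338]
tool_rot: [179.9, -0.0, 100.9]
force: [-0.5, 0.2, 0.1]
grip_width: 0.0604
grasp_force: 19.8
```

Request:
{"op": "play_rows", "data": {"steps": [[[0, 0, 0.001, 0, 0, 0, 0.05], [0, 0, 0.001, 0, 0, 0, 0.05], [0, 0, 0, 0, 0, 0, 0.05], [0, 0, 0, 0, 0, 0, 0.067], [0, 0, 0, 0, 0, 0, 0.075], [0, 0, 0, 0, 0, 0, 0.075], [0, 0, -0.02, 0, 0, 0, 0.075], [0, 0, -0.04, 0, 0, 0, 0.075], [0, 0, -0.04, 0, 0, 0, 0.075]]]}}

```text
time_s: 6.6
tool_pos: [0.554, -0.0434, 0.1313]
tool_rot: [-179.9, 0.0, 100.9]
force: [1.4, 0.2, 0.5]
grip_width: 0.0746
grasp_force: 0.0
```

```bash
python3 -c "
from h import *
np.set_printoptions(legacy='1.25')
plan([.554,-.0434,.1313],100.9,[.468,.393,.1113],188.2,12)
for p in ([147,203],[158,302]): print(p2w('top',p,.022 if p[1]<250 else .032))
for d in silhouettes('top','beech_blank')[:4]: print(d['p'],d['extent'])"
```

```text
[0.0371, -0.0002, 0.0017, 0, 0, -0.127]
[0.0368, 0.0045, 0.0017, 0, 0, -0.127]
[0.0359, 0.0092, 0.0017, 0, 0, -0.127]
[0.0345, 0.0136, 0.0017, 0, 0, -0.127]
[0.0325, 0.0179, 0.0017, 0, 0, -0.127]
[0.0299, 0.0219, 0.0017, 0, 0, -0.127]
[0.0269, 0.0255, 0.0017, 0, 0, -0.127]
[0.0235, 0.0287, 0.0017, 0, 0, -0.127]
[0.0197, 0.0314, 0.0017, 0, 0, -0.127]
[0.0155, 0.0337, 0.0017, 0, 0, -0.127]
[0.0111, 0.0354, 0.0017, 0, 0, -0.127]
[0.0066, 0.0365, 0.0017, 0, 0, -0.127]
[[0.67885607 0.41894478 0.022     ]]
[[0.41513865 0.38106581 0.032     ]]
0.91 [194.1, 314.9, 216.0, 342.7]
```

Request:
{"op": "play_rows", "data": {"steps": [[[0.0371, 0, 0.0017, 0, 0, -0.127, 0.075], [0.0368, 0.0045, 0.0017, 0, 0, -0.127, 0.075], [0.0359, 0.0092, 0.0017, 0, 0, -0.127, 0.075], [0.0345, 0.0136, 0.0017, 0, 0, -0.127, 0.075], [0.0325, 0.0179, 0.0017, 0, 0, -0.127, 0.075], [0.0299, 0.0219, 0.0017, 0, 0, -0.127, 0.075], [0.0269, 0.0255, 0.0017, 0, 0, -0.127, 0.075], [0.0235, 0.0287, 0.0017, 0, 0, -0.127, 0.075], [0.0197, 0.0314, 0.0017, 0, 0, -0.127, 0.075], [0.0155, 0.0337, 0.0017, 0, 0, -0.127, 0.075], [0.0111, 0.0354, 0.0017, 0, 0, -0.127, 0.075], [0.0066, 0.0365, 0.0017, 0, 0, -0.127, 0.075]]]}}

```text
time_s: 7.85
tool_pos: [0.4688, 0.3948, 0.1102]
tool_rot: [180.0, -0.0, -171.5]
force: [0.2, 0.1, 0.6]
grip_width: 0.0749
grasp_force: 0.0
```

```bash
python3 - <<'E'
from h import *
r=read_camera('top'); s=read_camera('scene'); o=get_obs(); print(o['tool_pos'],o['tool_rot'])
im=np.hstack([cv2.resize(r['frame'][195:295,270:400],(400,308),interpolation=cv2.INTER_CUBIC),cv2.resize(s['frame'][150:290,130:310],(400,308),interpolation=cv2.INTER_CUBIC)])
im=np.vstack([im,np.hstack([cv2.resize(s['frame'][190:290,270:390],(400,290),interpolation=cv2.INTER_CUBIC),cv2.resize(r['frame'][190:310,100:260],(400,290),interpolation=cv2.INTER_CUBIC)])])
save('placed',im)
m={c:pick(c,'beech_blank',np.array([.555,-.044,.04])) for c in('top','scene')}
for cs in (['top'],['scene']):
    mm={c:m[c] for c in cs if m[c] is not None}
    if mm: print(cs,fit('beech_blank',mm,[.555,-.044,np.radians(-79)],.02))
m={c:pick(c,'carriage',np.array([.555,-.044,.02])) for c in('top','scene')}
for cs in (['top'],['scene']):
    mm={c:m[c] for c in cs if m[c] is not None}
    if mm: print(cs,fit('carriage',mm,[.555,-.044,np.radians(-79)],.012))
E
```

```text
[0.46560119 0.40017336 0.10978287] [ 1.79790040e+02 -8.97353148e-02 -1.71196550e+02]
['top'] (array([ 0.55449309, -0.04058176, -1.37593527]), np.float64(0.04917450556679377))
['scene'] (array([ 0.55889458, -0.04126832, -1.38727486]), np.float64(0.07048239925791164))
['top'] (array([ 0.55457024, -0.04516358, -1.3760343 ]), np.float64(0.7105401518381187))
```

View pics/placed.png

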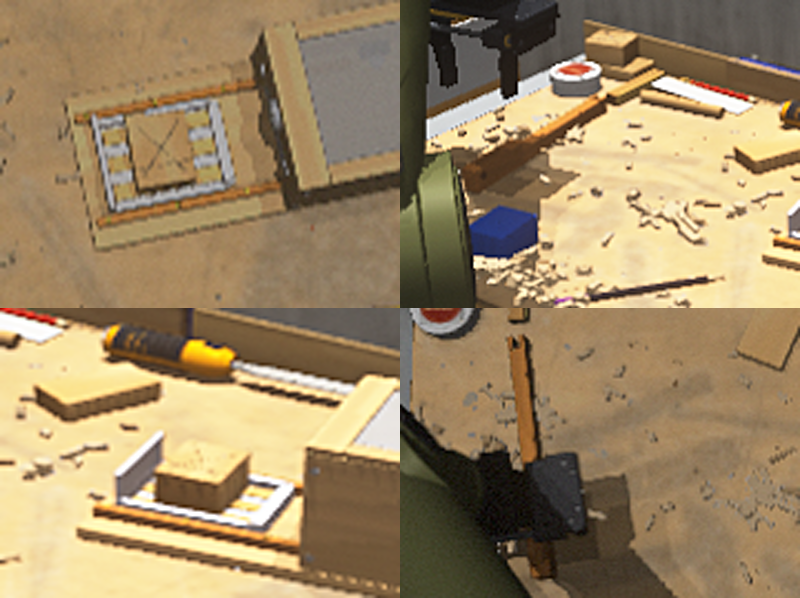

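The block sits flat on the carriage, at about (160,150) in the top crop, and the carriage hasn't moved. The open gripper is above the stick's handle at (540,500). Now the stick.

Request:
{"op": "play_rows", "data": {"steps": [[[0, -0.008, 0.03, 0, 0, 0.012, 0.075], [0, 0, 0.03, 0, 0, 0, 0.075], [0, 0, 0.03, 0, 0, 0, 0.075], [0, 0, 0.016, 0, 0, 0, 0.06], [0, 0, 0, 0, 0, 0, 0.015], [0, 0, 0, 0, 0, 0, 0.015], [0, 0, 0, 0, 0, 0, 0.015], [0, 0, 0, 0, 0, 0, 0.015], [0, 0, 0, 0, 0, 0, 0.015], [0, 0, 0, 0, 0, 0, 0.015]]], "force": 60}}

```text
time_s: 9.15
tool_pos: [0.4707, 0.3862, 0.0054]
tool_rot: [179.9, 0.1, -172.5]
force: [0.3, 1.1, 0.5]
grip_width: 0.0269
grasp_force: 0.4
```

Request:
{"op": "play_rows", "data": {"steps": [[[0, 0, 0, 0, 0, 0, 0.015], [0, 0, 0, 0, 0, 0, 0.015], [0, 0, 0, 0, 0, 0, 0.015]]], "force": 60}}

```text
time_s: 9.45
tool_pos: [0.4706, 0.3861, 0.0053]
tool_rot: [179.9, 0.0, -172.5]
force: [-0.6, 1.1, 4.0]
grip_width: 0.0217
grasp_force: 59.6
```

```bash
python3 -c "
from h import *
np.set_printoptions(legacy='1.25')
plan([.4706,.3861,.0553],187.5,[.497,.2596,.1103],100.9,11)"
```

```text
[-0.0009, -0.0117, -0.005, 0, 0, 0.1374]
[-0.0025, -0.0115, -0.005, 0, 0, 0.1374]
[-0.004, -0.011, -0.005, 0, 0, 0.1374]
[-0.0055, -0.0104, -0.005, 0, 0, 0.1374]
[-0.0069, -0.0095, -0.005, 0, 0, 0.1374]
[-0.0081, -0.0085, -0.005, 0, 0, 0.1374]
[-0.0092, -0.0073, -0.005, 0, 0, 0.1374]
[-0.0101, -0.006, -0.005, 0, 0, 0.1374]
[-0.0108, -0.0045, -0.005, 0, 0, 0.1374]
[-0.0114, -0.003, -0.005, 0, 0, 0.1374]
[-0.0117, -0.0014, -0.005, 0, 0, 0.1374]
```

Request:
{"op": "play_rows", "data": {"steps": [[[0, 0, -0.05, 0, 0, 0, 0.015], [-0.0009, -0.0117, -0.005, 0, 0, 0.1374, 0.015], [-0.0025, -0.0115, -0.005, 0, 0, 0.1374, 0.015], [-0.004, -0.011, -0.005, 0, 0, 0.1374, 0.015], [-0.0055, -0.0104, -0.005, 0, 0, 0.1374, 0.015], [-0.0069, -0.0095, -0.005, 0, 0, 0.1374, 0.015], [-0.0081, -0.0085, -0.005, 0, 0, 0.1374, 0.015], [-0.0092, -0.0073, -0.005, 0, 0, 0.1374, 0.015], [-0.0101, -0.006, -0.005, 0, 0, 0.1374, 0.015], [-0.0108, -0.0045, -0.005, 0, 0, 0.1374, 0.015], [-0.0114, -0.003, -0.005, 0, 0, 0.1374, 0.015], [-0.0117, -0.0014, -0.005, 0, 0, 0.1374, 0.015]]]}}

```text
time_s: 10.65
tool_pos: [0.4964, 0.2577, 0.109]
tool_rot: [-179.9, 0.1, 100.6]
force: [-0.6, 0.0, -0.8]
grip_width: 0.0212
grasp_force: 59.6
```

```bash
python3 - <<'E'
from h import *
r=read_camera('top'); s=read_camera('scene'); o=get_obs(); print(o['tool_pos'],o['tool_rot'],o['grip_width'])
im=np.hstack([cv2.resize(r['frame'][195:315,170:370],(500,300),interpolation=cv2.INTER_CUBIC)])
im=np.vstack([im,cv2.resize(s['frame'][170:290,170:370],(500,300),interpolation=cv2.INTER_CUBIC)])
save('stick',im)
for c in('top','scene'):
    for d in silhouettes(c,'push_stick'): print(c,round(d['p'],2),np.round(d['extent']))
    t=o['tool_pos'];a=np.radians(o['tool_rot'][2]-180)
    # predicted tip for L=.214
    u=np.array([np.cos(a),np.sin(a),0]); print('pred tip top L.214, .220',w2p(c,t+.214*u+[0,0,.017]),w2p(c,t+.22*u+[0,0,.017]))
E
```

```text
[0.49757606 0.25655844 0.10966003] [-1.79998498e+02  7.52249227e-02  1.00693954e+02] 0.021459367576321945
top 0.88 [210. 243. 287. 268.]
pred tip top L.214, .220 [[287.03094743 245.38757354]] [[289.46079626 244.87769424]]
scene 0.86 [196. 188. 300. 220.]
scene 0.15 [305. 234. 360. 267.]
pred tip top L.214, .220 [[295.47818085 208.51485308]] [[297.79784596 208.94496763]]
```

View pics/stick.png

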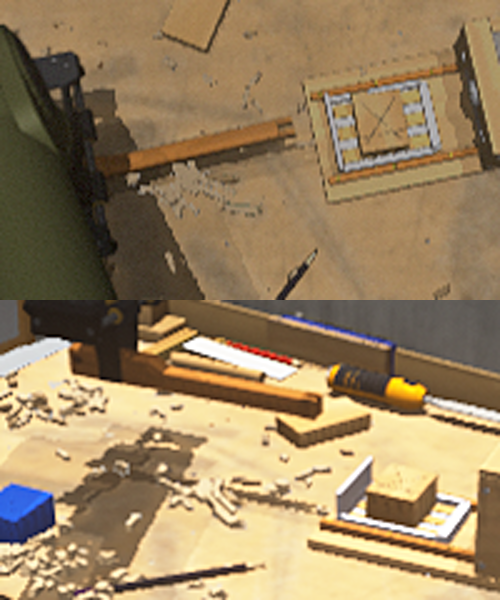

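The stick is held level and lined up with the carriage. Its tip is at about (288,244) in the top image, roughly 35 mm behind the push plate. Lowering and approaching.

Request:
{"op": "play_rows", "data": {"steps": [[[0, 0.001, 0.0287, 0, 0, 0, 0.015], [0, 0, 0.0287, 0, 0, 0, 0.015], [0, 0, 0.0287, 0, 0, 0, 0.015], [0, 0, 0, 0, 0, 0, 0.015], [-0.008, 0, 0, 0, 0, 0, 0.015], [-0.008, 0, 0, 0, 0, 0, 0.015], [-0.006, 0, 0, 0, 0, 0, 0.015], [-0.003, 0, 0, 0, 0, 0, 0.015], [0, 0, 0, 0, 0, 0, 0.015]]]}}

```text
time_s: 11.75
tool_pos: [0.5034, 0.234, 0.0244]
tool_rot: [179.9, -0.0, 100.8]
force: [-0.0, 0.3, -0.8]
grip_width: 0.0217
grasp_force: 59.6
```

```bash
python3 - <<'E'
from h import *
r=read_camera('top'); s=read_camera('scene'); o=get_obs(); print(o['tool_pos'],o['tool_rot'],o['force'])
im=np.hstack([cv2.resize(r['frame'][205:285,200:340],(700,400)[:1]+(300,),interpolation=cv2.INTER_CUBIC)])
im=np.vstack([im,cv2.resize(s['frame'][200:280,220:380],(700,300),interpolation=cv2.INTER_CUBIC)])
save('near',im)
E
```

```text
[0.50284577 0.23493559 0.02402798] [ 1.79959652e+02 -4.05321346e-02  1.00898456e+02] [-0.2458701  -0.42144431 -1.33912682]
```

View pics/near.png

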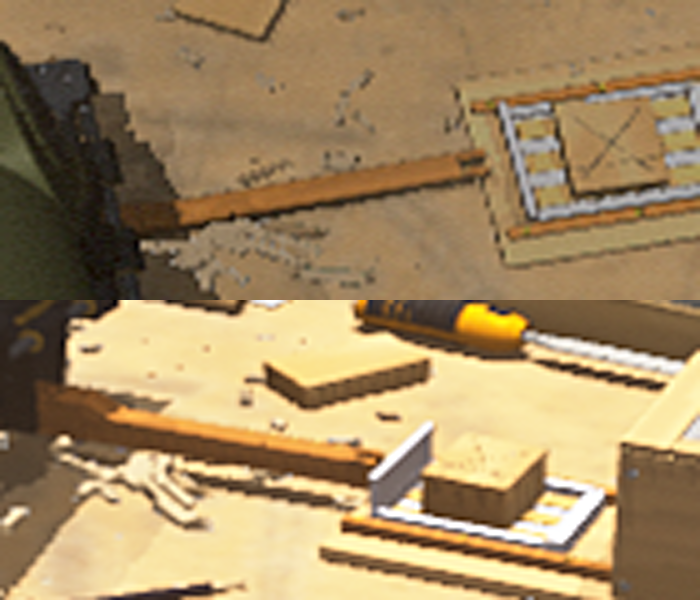

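The tip is about 10 mm short of the push plate and centred on it (near (487,162) in the top crop). Starting the slow push.

Request:
{"op": "play_rows", "data": {"steps": [[[-0.003, 0, 0, 0, 0, 0, 0.015], [-0.003, 0, 0, 0, 0, 0, 0.015], [-0.003, 0, 0, 0, 0, 0, 0.015], [-0.003, 0, 0, 0, 0, 0, 0.015], [-0.003, 0, 0, 0, 0, 0, 0.015], [-0.003, 0, 0, 0, 0, 0, 0.015], [-0.004, 0, 0, 0, 0, 0, 0.015], [-0.004, 0, 0, 0, 0, 0, 0.015], [-0.004, 0, 0, 0, 0, 0, 0.015], [-0.004, 0, 0, 0, 0, 0, 0.015], [-0.004, 0, 0, 0, 0, 0, 0.015], [-0.004, 0, 0, 0, 0, 0, 0.015]]]}}

```text
time_s: 13.05
tool_pos: [0.5106, 0.1931, 0.0236]
tool_rot: [-180.0, -0.0, 100.9]
force: [-1.0, 1.5, -1.9]
grip_width: 0.0219
grasp_force: 59.6
```

```bash
cat >> h.py <<'E'
KQ=np.array([.573,-.1342]); KY=np.radians(-79.1)
def inkiln(p):
    d=np.array(p)[:2]-KQ; c,s=np.cos(KY),np.sin(KY); return np.round([c*d[0]+s*d[1],-s*d[0]+c*d[1]],4)
def look():
    o=get_obs(); print('tcp kiln',inkiln(o['tool_pos']),'z',o['tool_pos'][2],'yaw',o['tool_rot'][2],'F',np.round(o['force'],1))
    for c in('top','scene'):
        read_camera(c); q=None
        m=pick(c,'beech_blank',o['tool_pos']+np.array([.052,-.27,.02]),40)
        if m is not None:
            q,e=fit('beech_blank',{c:m},[*(o['tool_pos'][:2]+[.052,-.27]),KY],.02); print(c,'block kiln',inkiln(q),np.degrees(q[2]),round(e,2))
E
python3 -c "
from h import *
look()"
```

```text
tcp kiln [-0.3332  0.0006] z 0.023552650255194832 yaw 100.89529891332799 F [-1.   1.5 -1.9]
top block kiln [-0.0668 -0.    ] -78.473861110346 0.18
scene block kiln [-0.064   0.0032] -78.3621399999434 0.2
```

Request:
{"op": "play_rows", "data": {"steps": [[[-0.004, 0, 0, 0, 0, 0, 0.015], [-0.005, 0, 0, 0, 0, 0, 0.015], [-0.005, 0, 0, 0, 0, 0, 0.015], [-0.005, 0, 0, 0, 0, 0, 0.015], [-0.005, 0, 0, 0, 0, 0, 0.015], [-0.005, 0, 0, 0, 0, 0, 0.015], [-0.005, 0, 0, 0, 0, 0, 0.015], [-0.005, 0, 0, 0, 0, 0, 0.015], [-0.005, 0, 0, 0, 0, 0, 0.015], [-0.005, 0, 0, 0, 0, 0, 0.015], [-0.005, 0, 0, 0, 0, 0, 0.015], [-0.005, 0, 0, 0, 0, 0, 0.015]]]}}

```text
time_s: 14.45
tool_pos: [0.5217, 0.1349, 0.0235]
tool_rot: [-180.0, 0.0, 100.9]
force: [-0.9, 3.4, -0.8]
grip_width: 0.0216
grasp_force: 59.6
```

Request:
{"op": "play_rows", "data": {"steps": [[[-0.004, 0, 0, 0, 0, 0, 0.015], [-0.004, 0, 0, 0, 0, 0, 0.015], [-0.004, 0, 0, 0, 0, 0, 0.015], [-0.004, 0, 0, 0, 0, 0, 0.015], [-0.004, 0, 0, 0, 0, 0, 0.015], [-0.004, 0, 0, 0, 0, 0, 0.015], [-0.004, 0, 0, 0, 0, 0, 0.015], [-0.004, 0, 0, 0, 0, 0, 0.015], [-0.004, 0, 0, 0, 0, 0, 0.015], [-0.004, 0, 0, 0, 0, 0, 0.015], [-0.004, 0, 0, 0, 0, 0, 0.015], [-0.004, 0, 0, 0, 0, 0, 0.015]]]}}

```text
time_s: 15.65
tool_pos: [0.5307, 0.0888, 0.0236]
tool_rot: [-180.0, -0.0, 100.9]
force: [-1.1, 4.8, -0.3]
grip_width: 0.0218
grasp_force: 59.6
```

```bash
python3 -c "
from h import *
look()"
```

```text
tcp kiln [-0.227   0.0007] z 0.02358933723127684 yaw 100.9377812721633 F [-1.1  4.8 -0.3]
top block kiln [-0.008  -0.0026] -87.30344396249006 7.77
```

Request:
{"op": "play_rows", "data": {"steps": [[[-0.003, 0, 0, 0, 0, 0, 0.015], [-0.003, 0, 0, 0, 0, 0, 0.015], [-0.003, 0, 0, 0, 0, 0, 0.015], [-0.003, 0, 0, 0, 0, 0, 0.015], [-0.003, 0, 0, 0, 0, 0, 0.015], [-0.003, 0, 0, 0, 0, 0, 0.015], [-0.003, 0, 0, 0, 0, 0, 0.015], [-0.003, 0, 0, 0, 0, 0, 0.015], [-0.003, 0, 0, 0, 0, 0, 0.015], [-0.003, 0, 0, 0, 0, 0, 0.015]]]}}

```text
time_s: 16.85
tool_pos: [0.5364, 0.0607, 0.0237]
tool_rot: [180.0, -0.1, 101.0]
force: [-1.0, 7.3, -0.7]
grip_width: 0.0214
grasp_force: 59.6
```

Request:
{"op": "play_rows", "data": {"steps": [[[-0.0025, 0, 0, 0, 0, 0, 0.015], [-0.0025, 0, 0, 0, 0, 0, 0.015], [-0.0025, 0, 0, 0, 0, 0, 0.015], [-0.0025, 0, 0, 0, 0, 0, 0.015], [-0.0025, 0, 0, 0, 0, 0, 0.015], [-0.0025, 0, 0, 0, 0, 0, 0.015], [-0.0025, 0, 0, 0, 0, 0, 0.015], [-0.0025, 0, 0, 0, 0, 0, 0.015], [-0.0025, 0, 0, 0, 0, 0, 0.015], [-0.0025, 0, 0, 0, 0, 0, 0.015]]]}}

```text
time_s: 17.85
tool_pos: [0.5403, 0.0355, 0.0233]
tool_rot: [-179.9, -0.1, 100.9]
force: [-2.4, 7.2, -0.2]
grip_width: 0.0215
grasp_force: 59.6
```

Request:
{"op": "play_rows", "data": {"steps": [[[-0.002, 0, 0, 0, 0, 0, 0.015], [-0.002, 0, 0, 0, 0, 0, 0.015], [-0.002, 0, 0, 0, 0, 0, 0.015], [-0.002, 0, 0, 0, 0, 0, 0.015]]]}}

```text
time_s: 18.25
tool_pos: [0.5415, 0.0274, 0.0232]
tool_rot: [-179.9, -0.1, 100.9]
force: [-2.4, 6.2, -0.0]
grip_width: 0.0212
grasp_force: 59.7
```

Request:
{"op": "play_rows", "data": {"steps": [[[-0.001, 0, 0, 0, 0, 0, 0.015], [-0.001, 0, 0, 0, 0, 0, 0.015], [-0.001, 0, 0, 0, 0, 0, 0.015]]]}}

```text
time_s: 18.55
tool_pos: [0.542, 0.0244, 0.0232]
tool_rot: [-179.9, -0.1, 100.9]
force: [-3.1, 6.2, 0.3]
grip_width: 0.0217
grasp_force: 59.7
```

Request:
{"op": "play_rows", "data": {"steps": [[[-0.001, 0, 0, 0, 0, 0, 0.015], [-0.001, 0, 0, 0, 0, 0, 0.015], [-0.001, 0, 0, 0, 0, 0, 0.015]]]}}

```text
time_s: 18.85
tool_pos: [0.5426, 0.0212, 0.0232]
tool_rot: [-179.9, -0.1, 100.9]
force: [-1.6, 6.1, -0.2]
grip_width: 0.0214
grasp_force: 59.7
```

Request:
{"op": "play_rows", "data": {"steps": [[[-0.001, 0, 0, 0, 0, 0, 0.015], [-0.001, 0, 0, 0, 0, 0, 0.015], [-0.001, 0, 0, 0, 0, 0, 0.015]]]}}

```text
time_s: 19.15
tool_pos: [0.5433, 0.0177, 0.0231]
tool_rot: [-179.9, -0.0, 100.9]
force: [-1.3, 2.9, -3.6]
grip_width: 0.022
grasp_force: 59.6
```

Request:
{"op": "play_rows", "data": {"steps": [[[-0.001, 0, 0, 0, 0, 0, 0.015], [-0.001, 0, 0, 0, 0, 0, 0.015]]]}}

```text
time_s: 19.35
tool_pos: [0.5445, 0.0149, 0.0232]
tool_rot: [-180.0, 0.0, 100.9]
force: [-0.5, 3.0, -2.6]
grip_width: 0.0214
grasp_force: 59.6
```

Request:
{"op": "play_rows", "data": {"steps": [[[-0.001, 0, 0, 0, 0, 0, 0.015], [-0.001, 0, 0, 0, 0, 0, 0.015]]]}}

```text
time_s: 19.55
tool_pos: [0.5451, 0.0136, 0.0234]
tool_rot: [-180.0, -0.0, 100.9]
force: [-0.8, 3.2, -4.0]
grip_width: 0.0216
grasp_force: 59.7
```

Request:
{"op": "play_rows", "data": {"steps": [[[-0.001, 0, 0, 0, 0, 0, 0.015], [-0.001, 0, 0, 0, 0, 0, 0.015]]]}}

```text
time_s: 19.75
tool_pos: [0.5454, 0.0123, 0.0235]
tool_rot: [-180.0, -0.1, 100.9]
force: [-1.5, 4.1, -2.7]
grip_width: 0.0214
grasp_force: 59.7
```

Request:
{"op": "play_rows", "data": {"steps": [[[-0.001, 0, 0, 0, 0, 0, 0.015], [-0.001, 0, 0, 0, 0, 0, 0.015]]]}}

```text
time_s: 19.95
tool_pos: [0.5456, 0.0119, 0.0235]
tool_rot: [-180.0, -0.2, 100.9]
force: [-2.1, 7.6, -3.1]
grip_width: 0.0218
grasp_force: 59.7
```

Request:
{"op": "play_rows", "data": {"steps": [[[-0.001, 0, 0, 0, 0, 0, 0.015], [0, 0, 0, 0, 0, 0, 0.015]]]}}

```text
time_s: 20.15
tool_pos: [0.5456, 0.0116, 0.0235]
tool_rot: [-180.0, -0.2, 101.0]
force: [-2.2, 7.9, -3.0]
grip_width: 0.0213
grasp_force: 59.7
```

Request:
{"op": "play_rows", "data": {"steps": [[[-0.001, 0, 0, 0, 0, 0, 0.015], [-0.001, 0, 0, 0, 0, 0, 0.015], [0, 0, 0, 0, 0, 0, 0.015]]]}}

```text
time_s: 20.45
tool_pos: [0.5457, 0.0113, 0.0234]
tool_rot: [-179.9, -0.3, 101.0]
force: [-2.9, 11.0, -2.8]
grip_width: 0.0215
grasp_force: 59.7
```

The force now climbs steeply (about 8–10 N/mm) after the drop near 115 mm. That means the carriage is against the buffer and past home. Drawing the stick out.

Request:
{"op": "play_rows", "data": {"steps": [[[0.002, 0, 0, 0, 0, 0, 0.015], [0.003, 0, 0, 0, 0, 0, 0.015], [0.005, 0, 0, 0, 0, 0, 0.015], [0.01, 0, 0, 0, 0, 0, 0.015], [0.012, 0, 0, 0, 0, 0, 0.015], [0.012, 0, 0, 0, 0, 0, 0.015], [0.012, 0, 0, 0, 0, 0, 0.015], [0.012, 0, 0, 0, 0, 0, 0.015], [0.012, 0, 0, 0, 0, 0, 0.015], [0.012, 0, 0, 0, 0, 0, 0.015], [0.012, 0, 0, 0, 0, 0, 0.015], [0.012, 0, 0, 0, 0, 0, 0.015]]]}}

```text
time_s: 21.65
tool_pos: [0.5245, 0.1216, 0.0236]
tool_rot: [180.0, 0.0, 100.9]
force: [-0.5, -0.5, -1.0]
grip_width: 0.0213
grasp_force: 60.0
```

```bash
python3 - <<'E'
from h import *
r=read_camera('top'); s=read_camera('scene')
im=cv2.resize(r['frame'][180:285,280:480],(780,300),interpolation=cv2.INTER_CUBIC)
im=np.vstack([im,cv2.resize(s['frame'][195:315,270:500],(780,300),interpolation=cv2.INTER_CUBIC)])
save('in',im)
E
```

```text
(no output)
```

View pics/in.png

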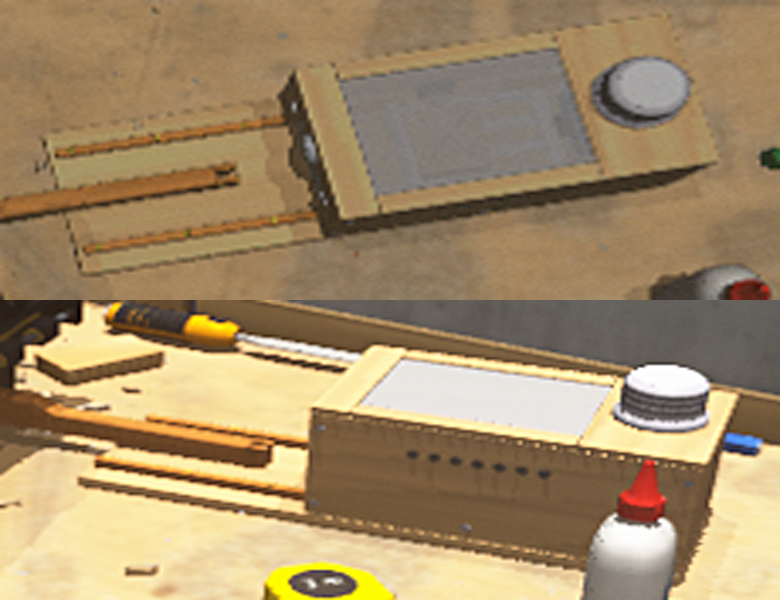

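The stick is out over the infeed, with its tip at crop (235,175). Through the glazing the carriage shows faintly at crop x≈385–555. I'll enhance the contrast and compare it with the expected outline.

```bash
python3 - <<'E'
from h import *
fs=[read_camera('top')['frame'].astype(float) for _ in range(4)]
f=np.mean(fs,0); g=f[190:260,355:435]
lo,hi=np.percentile(g,15),np.percentile(g,75)
lo,hi=120,160
m=np.median(g,axis=(0,1)); print(m)
e=np.clip((g-m)*5+128,0,255).astype(np.uint8)
e=cv2.resize(e,(400,350),interpolation=cv2.INTER_CUBIC); e2=e.copy()
for (x,P) in [(.118,box(-55,55,-40,40,14,14)),(.118,box(-25,25,-30,30,42,42))]:
    q=[*(KQ+x*np.array([np.cos(KY),np.sin(KY)])),KY]
    h=cv2.convexHull((w2p('top',place(P,q,.012))+.5-[355,190]).astype(np.float32))*5
    cv2.polylines(e2,[np.round(h).astype(np.int32)],True,(255,0,0),1)
save('glass',np.hstack([e,e2]))
E
```

```text
[132. 125. 100.]
```

View pics/glass.png

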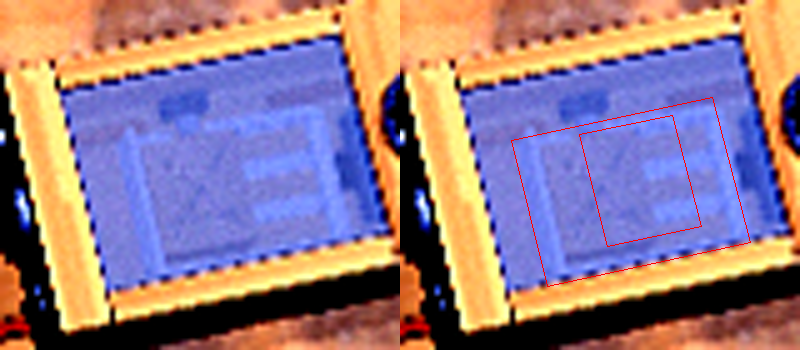

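The enhanced view agrees with home at about 118 mm. The front rim is against the buffer at (350,160) and the roller nub sits in the carriage's side at (188,125). The block is flat but has slid back against the push plate (about -25 mm), which is within tolerance. Now I'll lay the stick back.

```bash
python3 -c "
from h import *
np.set_printoptions(legacy='1.25')
plan([.5245,.1235,.0736],100.9,[.4706,.3861,.0956],187.5,11)"
```

```text
[0.0244, -0.0003, -0.002, 0, 0, -0.1374]
[0.0242, 0.003, -0.002, 0, 0, -0.1374]
[0.0235, 0.0063, -0.002, 0, 0, -0.1374]
[0.0224, 0.0095, -0.002, 0, 0, -0.1374]
[0.0209, 0.0125, -0.002, 0, 0, -0.1374]
[0.019, 0.0152, -0.002, 0, 0, -0.1374]
[0.0168, 0.0177, -0.002, 0, 0, -0.1374]
[0.0142, 0.0198, -0.002, 0, 0, -0.1374]
[0.0113, 0.0216, -0.002, 0, 0, -0.1374]
[0.0083, 0.0229, -0.002, 0, 0, -0.1374]
[0.0051, 0.0238, -0.002, 0, 0, -0.1374]
```

Request:
{"op": "play_rows", "data": {"steps": [[[0, 0, -0.05, 0, 0, 0, 0.015], [0.0244, 0, -0.002, 0, 0, -0.1374, 0.015], [0.0242, 0.003, -0.002, 0, 0, -0.1374, 0.015], [0.0235, 0.0063, -0.002, 0, 0, -0.1374, 0.015], [0.0224, 0.0095, -0.002, 0, 0, -0.1374, 0.015], [0.0209, 0.0125, -0.002, 0, 0, -0.1374, 0.015], [0.019, 0.0152, -0.002, 0, 0, -0.1374, 0.015], [0.0168, 0.0177, -0.002, 0, 0, -0.1374, 0.015], [0.0142, 0.0198, -0.002, 0, 0, -0.1374, 0.015], [0.0113, 0.0216, -0.002, 0, 0, -0.1374, 0.015], [0.0083, 0.0229, -0.002, 0, 0, -0.1374, 0.015], [0.0051, 0.0238, -0.002, 0, 0, -0.1374, 0.015]]]}}

```text
time_s: 23.15
tool_pos: [0.4713, 0.3832, 0.0955]
tool_rot: [-180.0, -0.0, -172.3]
force: [0.3, 0.5, -1.7]
grip_width: 0.0215
grasp_force: 60.0
```

Request:
{"op": "play_rows", "data": {"steps": [[[0, 0, 0.025, 0, 0, 0, 0.015], [0, 0, 0.025, 0, 0, 0, 0.015], [0, 0, 0.025, 0, 0, 0, 0.015], [0, 0, 0, 0, 0, 0, 0.015], [0, 0, 0, 0, 0, 0, 0.015]]]}}

```text
time_s: 23.65
tool_pos: [0.4713, 0.3825, 0.0206]
tool_rot: [-179.9, -0.0, -172.6]
force: [0.7, 0.2, -0.8]
grip_width: 0.0215
grasp_force: 60.0
```

Request:
{"op": "play_rows", "data": {"steps": [[[0, 0, 0.006, 0, 0, 0, 0.015], [0, 0, 0.005, 0, 0, 0, 0.015], [0, 0, 0.002, 0, 0, 0, 0.015], [0, 0, 0.001, 0, 0, 0, 0.015], [0, 0, 0.001, 0, 0, 0, 0.015], [0, 0, 0, 0, 0, 0, 0.015]]]}}

```text
time_s: 24.25
tool_pos: [0.4712, 0.3838, 0.0062]
tool_rot: [180.0, 0.1, -172.5]
force: [-2.4, -0.3, 2.1]
grip_width: 0.0212
grasp_force: 60.0
```

Request:
{"op": "play_rows", "data": {"steps": [[[0, 0, 0, 0, 0, 0, 0.03], [0, 0, 0, 0, 0, 0, 0.05], [0, 0, 0, 0, 0, 0, 0.07], [0, 0, 0, 0, 0, 0, 0.07], [0, 0, 0, 0, 0, 0, 0.07], [0, 0, -0.02, 0, 0, 0, 0.07], [0, 0, -0.04, 0, 0, 0, 0.07], [0, 0, -0.05, 0, 0, 0, 0.07], [0, 0, -0.05, 0, 0, 0, 0.07], [0, 0, 0, 0, 0, 0, 0.07]]]}}

```text
time_s: 25.25
tool_pos: [0.4748, 0.3864, 0.1742]
tool_rot: [179.5, 0.7, -172.5]
force: [1.3, -0.6, -0.3]
grip_width: 0.0696
grasp_force: 0.0
```

```bash
python3 - <<'E'
from h import *
f=np.mean([read_camera('top')['frame'].astype(float) for _ in range(3)],0); s=read_camera('scene')['frame']
g=f[190:260,355:435]; m=np.median(g,axis=(0,1))
e=cv2.resize(np.clip((g-m)*5+128,0,255).astype(np.uint8),(400,300),interpolation=cv2.INTER_CUBIC)
a=cv2.resize(f[185:315,120:290].astype(np.uint8),(400,300),interpolation=cv2.INTER_CUBIC)
b=cv2.resize(s[160:300,130:490],(800,300),interpolation=cv2.INTER_CUBIC)
save('final',np.vstack([np.hstack([e,a]),b]))
E
```

```text
(no output)
```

View pics/final.png

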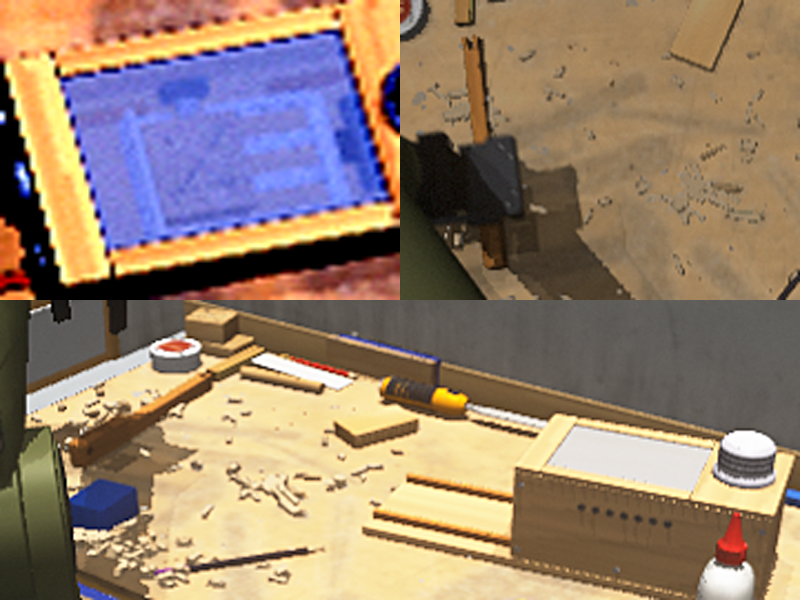

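The stick lies flat in its old place, at (480,150) in the top-right panel, and the gripper is clear above it. Through the glass the carriage is unchanged at home, and the bystanders haven't moved.

```bash
python3 -c "
from cell import *
print(sign_off())"
```

```text
the job is handed in; nothing more can be done
None
```

I loaded the beech block, pushed the carriage onto the buffer until it appeared to latch (the push force dropped, and the roller looked seated through the glass), laid the stick back flat and handed the job in; the flap's closing wasn't visible in the pictures, and no verdict was returned.

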